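# Load the thread winder and hold its cover at the balance point

## Robot

A 6-joint arm with a two-finger parallel gripper is mounted at the origin on the work surface. World frame = base frame: x ahead of the robot, y to its left, z up, the work surface at z = 0. Lengths are in m, angles in rad, forces in N, time in s.
With the tool pointing down it reaches from about 0.275 to 0.75 m from the base axis. Payload 10.2 kg.
Tool frame: the origin (TCP) lies midway between the tips of the shut fingers; the grasp point (between the pads) lies behind it (robot.grip_depth is the z of the grasp point in the tool frame, in m); z points along the fingers, y is the line along which they close (so a half turn about z gives the same grasp; the last joint's range is limited). The gripper opens to 88 mm and grips with 3 to 60 N. Pads are 18 mm wide; open, the fingers measure 123 mm over their backs; the gripper's body (75 mm by 187 mm) begins 45 mm behind the grasp point.
Start: joints at [0.893, 0.313, 1.498, -0, 1.331, -0.223], TCP at [0.231, 0.472, 0.239] pointing down, gripper open.
Joint ranges: [-2.94, 2.94], [-0.97, 2.17], [0.19, 2.56], [-1.23, 4.37], [0.02, 3.11], [-2.88, 2.88]. Speed limits (rad/s): [2.39, 2.39, 3.01, 3.14, 3.14, 3.14].

## Interface

Orientations are given as a unit quaternion [x, y, z, w].
In Python, from bench import robot gives the robot as it stands.
- The arm moves only by the shell command python3 -m inch 'ROWS' [FORCE]. ROWS is JSON, a list that holds one entry, the list of rows, each a list of 5 numbers: the gripper's target within -1 to 1 (shut at 1, half-way at 0, fully open at -1), then the shift along the tool's x, y, z in m, then the turn about the tool's z in rad. A call has 1 to 20 rows; each row shifts and turns the commanded pose from where the row before left it, along the tool's axes as they then stand; what a row does not reach is not made up. A row lasts 1/12 s, in which the tool goes at most 41.7 mm and 7.16 degrees, less where a joint would pass 70% of its speed; a pose out of reach is approached as far as the arm can. A call with a gripper value outside its range is refused whole. The fingers move at their own pace and stop on an object; FORCE is the grip in N (left out, the last holds). Time passes only in rows, so rows that do not move let the fingers close. It gives the time, the measured TCP pose, the force, the opening and the grip force at its end, in the units of the state.
- robot.observe(): the state, without advancing time (a new reading comes with each control period).
- robot.snapshot(name): name is "scene" or "top" or "wrist"; returns the picture (480x640x3 uint8, red, green, blue); there is no depth.
- robot.camera_params(name): a dict with "intrinsics" (3x3 intrinsics, pixels), "k1" (the pictures are not rectified: a ray, as slopes to the right and down, at radius r is drawn at 1 + k1 r^2 times it, then the intrinsics apply), "R" (3x3) and "t" (3): a world point X has camera coordinates R X + t; the wrist camera has in their place "T_tool_cam" (4x4, takes a point from camera to tool coordinates, whose origin is the TCP and whose axes are the flange's). Camera axes: x right, y down, z forward; pixel columns grow to the right and rows downward; lengths in m; the calibration is good to about 2 mm. A picture is of the moment at which its call begins: read the wrist's pose just before it. camera_params takes no time and is no camera call.
- robot.job_done(): hands the job in; it is judged then, once.
The state is a dict: "t": time; "joints": joint angles; "qvel": joint speeds; "effort": joint torques, N m; "position": TCP position; "ee_rot": TCP orientation; "contact_force": force on the tool from outside, world axes, zero at the start; "ft_torque": the same for the moment, N m; "gripper_width": finger opening in m; "grasp_force": force on a finger pad.
Only numpy, scipy, OpenCV 4.12 (cv2) and the standard library are available. Lean on these libraries where they do the work, as an engineer would, in place of code of your own. Each camera call takes 0.05 s, during which the arm holds its last target. There are 200 camera calls.

## Task

Load the thread winder: lay the straight-sided thread tube, which stands upright on the table, on its side in the winder's V cradle so that both V supports carry it, and let go of it. Then take the winder's opened cover by its grip bar, swing it up to its balance point (standing upright, straight over its hinge, where it falls neither open nor shut) and finish with your fingers still holding it there, so that a colleague can hook in the lid stay. Do not let the cover go over to the closed side, and leave the other things on the table where they are.

Things in the scene. Friction and masses are not known exactly. Their poses are not given: they have to be found in the camera images.
- tube: Straight-sided tube of grey thread on a cardboard core: plain cylinder, 40 mm diameter, 110 mm long, 0.1 to 0.2 kg, standing upright on the table to the left or right of the winder. Origin at the centre of its lower end as it stands, z along its axis. May be laid either end first. The tapered white thread cone is not the one.
- tube_mid (a point): Middle of the tube, on its axis, 55 mm from each end.
- winder: Green bench winder, fixed. Origin on the table under the cradle's middle; x level along the cradle, away from the robot, to the drive head; z up. Base x -80 to 135, y +-65, 30 mm high. Head x 70 to 130, y +-43, 85 high; hinge cheeks to y +-55, x 76 to 94, 108 high; rubber drive pad (radius 13) at cradle height reaches to x = 61. Nothing higher than the base on the robot's side of the cradle.
- cradle_seat (a point): Where the tube's middle belongs: 75 mm above the table, on the axis of a tube lying in the cradle; axes as the winder's. Two aluminium V supports, 20 mm long, at x = -36 and 36 mm, touch the tube 40 degrees either side of its lowest line. They are narrower (36 mm) than the tube, so fingers beside it pass them down to the base, 45 mm below. The drive pad stops the tube 6 mm beyond centred.
- cover_hinge (a point): Middle of the cover's hinge line, 85 mm beyond the cradle middle along the winder's x and 100 mm above the table; the hinge line runs along the winder's y.
- cover_bar (a point): Middle of the cover's grip bar: a round black bar, 12 mm in diameter, parallel to the hinge line and 130 mm from it, 92 mm free between its two stalks (8 mm rods); 34 mm clear gap between bar and panel. The bar moves on a circle about the hinge and may turn between the fingers.
- cover (a joint): Angle of the cover, rad: flat aluminium plate 110 mm wide, 6 mm thick, 0.35 kg with its bar. 0 = shut, level over the cradle towards the robot; pi/2 = standing upright, the balance point, its weight right over the hinge; 2.2 = its stop, leaning back away from the robot, where it starts. The hinge is nearly free: let go to either side of upright, it falls.
- cone: Tapered cone of white thread, 68 mm wide at its foot, 125 mm high, upright; origin under its centre. Leave alone.
- weight: Dark steel pattern weight, disc 72 mm wide with a knob, 42 mm high; origin under its centre. Leave alone.
- tape: White round tape case, 56 mm wide, 20 mm high; origin under its centre. Leave alone.
- shears: Steel shears with black handles, lying flat, 220 mm long along x, 90 mm wide at the handles, 12 mm high; origin at the pivot on the table. Leave alone.
- bobbin: Steel bobbin, 32 mm wide, 24 mm high; origin under its centre. Leave alone.
- dish: White dish, 84 mm wide, 30 mm high; origin under its centre. Leave alone.
- chalk: Block of tailor's chalk, 55 x 35 x 14 mm; origin under its centre. Leave alone.

How it is judged:
On the way, in this order (a step that is already met when the one before it is completed fails the run):
1. the tube lies in the cradle and is let go (x of tube_mid in the frame of cradle_seat between -0.02 and 0.02 m and y of tube_mid in the frame of cradle_seat between -0.006 and 0.006 m and z of tube_mid in the frame of cradle_seat between -0.006 and 0.006 m and angle between the z axis of tube and the x axis of winder, either way round below 0.08 rad and contact force between tube and the arm below 0.1 N and contact force between tube and the fingers below 0.1 N and linear speed of tube below 0.03 m/s), for 0.3 s.
2. the fingers hold the cover at its balance point (value of joint cover between 1.4708 and 1.6708 rad and velocity of joint cover between -0.1 and 0.1 rad/s and contact force between cover and the fingers above 0.3 N), for 0.3 s.
At the end, for the whole second after the job is handed in: Cover within 0.1 rad of upright, under 0.1 rad/s, fingers pressing on it with over 0.3 N; tube at rest in the cradle, untouched by the robot, its middle within 20 mm along and 6 mm across and in height of the cradle seat, its axis within 0.08 rad of the cradle's (all of step 1 and all of step 2); the arm keeps its last pose, push and grip.
It fails at once if the cover goes over to the closed side (under 1.2 rad) (value of joint cover below 1.2 rad).
It fails at once if another thing on the table is moved by more than 30 mm (distance of any of cone, weight, tape, shears, bobbin, dish, chalk from where it was at the start of the episode above 0.03 m).
It also fails if it takes over 59 s, if anything falls off the work surface, if the arm or the gripper's body presses on something with over 40 N, if the wrist force passes 120 N, or if a joint passes its speed limit or range.

## Working session

There is one attempt and no reset: what is moved stays moved. The work goes in short steps, Python scripts to look and compute and a shell command to move; the robot and the scene stay as the last step left them, time stands still between calls to the robot, and variables do not carry over. Pictures are saved under pics/ and viewed, at most 11 in all, crops included, and the job is handed in when it is done.

```bash
ls; mkdir -p pics; python3 - <<'E'
from bench import robot
import cv2,numpy as np
for n in("scene","top","wrist"):
    o=robot.observe()
    cv2.imwrite(f"pics/{n}0.png",robot.snapshot(n)[:,:,::-1]); print(n,robot.camera_params(n))
print(o, robot.grip_depth)
E
```

```text
pics
scene {'intrinsics': array([[504.96619504,   0.        , 317.47524186],
       [  0.        , 504.96619504, 229.09594112],
       [  0.        ,   0.        ,   1.        ]]), 'k1': -0.04280621353252037, 'R': array([[ 0.02358161,  0.9997176 ,  0.0029385 ],
       [ 0.80931674, -0.01736466, -0.58711573],
       [-0.5868989 ,  0.01622331, -0.80949767]]), 't': array([ 0.00974932, -0.38009119,  1.2460837 ])}
top {'intrinsics': array([[446.77444456,   0.        , 325.23898762],
       [  0.        , 446.77444456, 240.02535882],
       [  0.        ,   0.        ,   1.        ]]), 'k1': -0.10707326347174728, 'R': array([[ 7.21877910e-03, -9.99973685e-01, -7.19601365e-04],
       [-9.94448512e-01, -7.10334423e-03, -1.04984284e-01],
       [ 1.04976410e-01,  1.47346486e-03, -9.94473621e-01]]), 't': array([0.00527163, 0.5630089 , 0.93758004])}
wrist {'intrinsics': array([[350.04987011,   0.        , 315.81185482],
       [  0.        , 350.04987011, 244.09236402],
       [  0.        ,   0.        ,   1.        ]]), 'k1': -0.041914115166667126, 'T_tool_cam': array([[ 3.11786249e-04, -9.6
[... 317 characters left out ...]
: 0.1, 'joints': array([ 8.92609076e-01,  3.13400034e-01,  1.49832920e+00, -2.28897896e-05,
        1.33102507e+00, -2.23393949e-01]), 'qvel': array([-0.00212454, -0.00271576, -0.00215091, -0.00022991, -0.00018748,
        0.00062934]), 'effort': array([ 1.83909870e-03, -4.02805781e+01, -2.52645510e+01,  6.95635029e-02,
        3.41953500e-02, -3.82260453e-05]), 'position': array([0.23049401, 0.47145529, 0.23822726]), 'ee_rot': array([ 2.25439268e-01,  9.74257050e-01, -5.27642303e-04, -2.43045387e-04]), 'contact_force': array([ 0.09917349,  0.40557765, -0.42831883]), 'ft_torque': array([-0.03532514,  0.05019468,  0.07402347]), 'grasp_force': 0.0, 'gripper_width': 0.08837429036143793} -0.0187
```

View pics/top0.png

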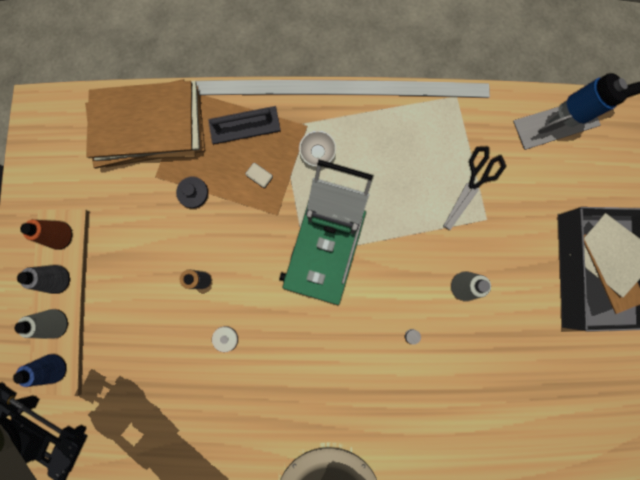

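View pics/scene0.png

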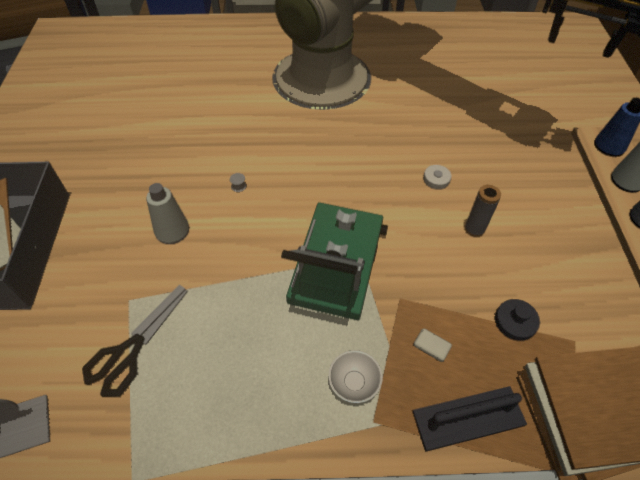

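The top view shows the tube upright at about (190,279) with its brown core, the winder at about (325,240) with its V supports near (326,244) and (316,277), the cover leaning back with its bar at (345,170), and the cone at (478,286). In the scene view the tube top is at (489,191) and the bar at (320,262).

```bash
cat > h.py <<'E'
import numpy as np,cv2
from bench import robot
from scipy.spatial.transform import Rotation as Ro
def ray(n,px,o=None):
    p=robot.camera_params(n);K=p["intrinsics"]
    d=cv2.undistortPoints(np.array([[px]],float),K,np.array([p["k1"],0,0,0.]))[0,0]
    d=np.r_[d,1]
    if n=="wrist":
        T=p["T_tool_cam"];R=Ro.from_quat(o["ee_rot"]).as_matrix()
        return R@T[:3,3]+o["position"],R@T[:3,:3]@d
    return -p["R"].T@p["t"],p["R"].T@d
def hit(n,px,z,o=None):
    c,d=ray(n,px,o);return c+d*(z-c[2])/d[2]
def tri(*rs):
    A=0;b=0
    for c,d in rs:
        d=d/np.linalg.norm(d);P=np.eye(3)-np.outer(d,d);A=A+P;b=b+P@c
    return np.linalg.solve(A,b)
E
python3 - <<'E'
from h import *
np.set_printoptions(precision=4,suppress=True)
im=cv2.imread("pics/top0.png");hsv=cv2.cvtColor(im,cv2.COLOR_BGR2HSV)
g=cv2.inRange(hsv,(60,80,30),(95,255,255))
pts=np.argwhere(g)[:,::-1]
P=np.array([hit("top",p,.03)[:2] for p in pts])
m=cv2.minAreaRect((P*1000).astype(np.float32));print("green rect mm",m,cv2.boxPoints(m))
# V supports
for c in [(326,244),(316,277)]:
    x,y=c;s=cv2.inRange(hsv[y-12:y+12,x-13:x+13],(0,0,90),(180,70,255))
    q=np.argwhere(s).mean(0)[::-1]+[x-13,y-12];print("V",q,hit("top",q,.055))
print("tube",tri(ray("top",(188,279)),ray("scene",(489,191))),hit("top",(188,279),.11))
print("bar ends",hit("top",(321,163),.205),hit("top",(371,177),.205), "tape",hit("top",(225,339),.02))
big=np.hstack([cv2.resize(im[140:320,260:390],None,fx=3,fy=3,interpolation=2),cv2.resize(im[250:310,160:230],None,fx=5,fy=5,interpolation=2)[:300].copy() if 0 else cv2.resize(im[230:410,160:290],None,fx=3,fy=3,interpolation=2)])
cv2.imwrite("pics/c1.png",big)
E
```

```text
Traceback (most recent call last):
  File "h.py", line 13, in hit
    c,d=ray(n,px,o);return c+d*(z-c[2])/d[2]
        ~~~^^^^^^^^
  File "h.py", line 5, in ray
    p=robot.camera_params(n);K=p["intrinsics"]
ValueError: time passes only in moves, steps and waits
```

```bash
sed -i 's/^def ray/from functools import lru_cache\ncam=lru_cache(None)(robot.camera_params)\ndef ray/; s/p=robot.camera_params(n);/p=cam(n);/' h.py
python3 - <<'E'
from h import *
np.set_printoptions(precision=4,suppress=True)
im=cv2.imread("pics/top0.png");hsv=cv2.cvtColor(im,cv2.COLOR_BGR2HSV)
g=cv2.inRange(hsv,(60,80,30),(95,255,255));g[:, :275]=0;g[:,375:]=0;g[:190]=0;g[310:]=0
pts=np.argwhere(g)[:,::-1]
P=np.array([hit("top",p,.03)[:2] for p in pts])
m=cv2.minAreaRect((P*1000).astype(np.float32));print("green rect mm",m,cv2.boxPoints(m))
for c in [(326,244),(316,277)]:
    x,y=c;s=cv2.inRange(hsv[y-12:y+12,x-13:x+13],(0,0,90),(180,70,255))
    q=np.argwhere(s).mean(0)[::-1]+[x-13,y-12];print("V",q,hit("top",q,.055))
print("tube",tri(ray("top",(188,279)),ray("scene",(489,191))),hit("top",(188,279),.11))
print("bar ends",hit("top",(321,163),.205),hit("top",(371,177),.205), "tape",hit("top",(225,339),.02))
big=np.hstack([cv2.resize(im[140:320,260:390],None,fx=3,fy=3,interpolation=2),cv2.resize(im[230:410,160:290],None,fx=3,fy=3,interpolation=2)])
cv2.imwrite("pics/c1.png",big)
E
```

```text
green rect mm ((542.5765991210938, 13.9605712890625), (128.77279663085938, 207.36463928222656), 73.99482727050781) [[425.1605 -19.3423]
 [624.487  -76.5177]
 [659.9927  47.2634]
 [460.6662 104.4389]]
V [325.2011 243.8424] [0.5522 0.0093 0.055 ]
V [315.4339 276.8254] [0.4827 0.0292 0.055 ]
tube [0.4745 0.2803 0.1123] [0.4746 0.2815 0.11  ]
bar ends [0.6845 0.0177 0.205 ] [ 0.6593 -0.0726  0.205 ] tape [0.3475 0.2243 0.02  ]
```

View pics/c1.png

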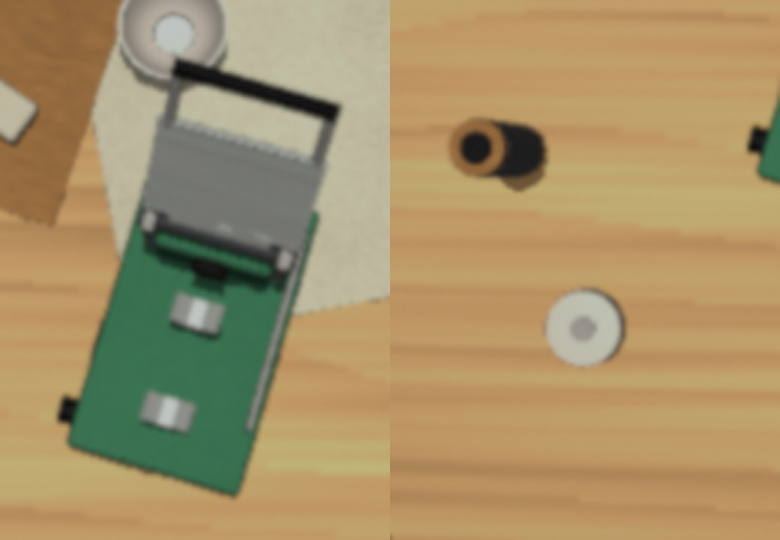

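Tube is at (0.4745, 0.281), the cradle at (0.518, 0.020) and the winder yaw is −16°. The crop shows the tube's top ring at (189,279) and nothing close around it. I'll turn the tool to yaw 164° and go above the tube.

```bash
python3 -m inch '[[[-1,0,0,0,-0.088],[-1,0,0,0,-0.088],[-1,-0.0239,-0.0097,0,0],[-1,-0.0239,-0.0097,0,0],[-1,-0.0239,-0.0097,0,0],[-1,-0.0239,-0.0097,0,0],[-1,-0.0239,-0.0097,0,0],[-1,-0.0239,-0.0097,0,0],[-1,-0.0239,-0.0097,0,0],[-1,-0.0239,-0.0097,0,0],[-1,-0.0239,-0.0097,0,0],[-1,-0.0239,-0.0097,0,0],[-1,-0.0239,-0.0097,0,0],[-1,-0.0239,-0.0097,0,0],[-1,0,0,0,0]]]' 5
cat >> h.py <<'E'
def go(target,yaw=None):
    o=robot.observe();R=Ro.from_quat(o["ee_rot"]).as_matrix()
    y=np.degrees(np.arctan2(R[1,0],R[0,0]))
    print("t",round(o["t"],2),"pos",o["position"].round(4),"yaw",y.round(2),"tilt",R[2,2].round(5),"w",round(o["gripper_width"],4),"F",np.round(o["contact_force"],1),"gf",o["grasp_force"])
    if target is not None:
        if yaw is not None:
            a=np.radians(yaw);R=np.array([[np.cos(a),np.sin(a),0],[np.sin(a),-np.cos(a),0],[0,0,-1]])
            print("turn",np.radians(y-yaw).round(4))
        print("shift",(R.T@(np.array(target)-o["position"])).round(4))
    return o
E
python3 - <<'E'
from h import *
o=go([.4745,.281,.066],164)
im=robot.snapshot("wrist");cv2.imwrite("pics/w1.png",im[:,:,::-1])
E
```

```text
t: 1.4
position: [0.4769, 0.2782, 0.2381]
ee_rot: [0.141, 0.99, -0.0, 0.0]
contact_force: [-0.2, -0.2, -0.5]
gripper_width: 0.088
grasp_force: 0.0
t 1.4 pos [0.4769 0.2782 0.2381] yaw 163.82 tilt -1.0 w 0.088 F [-0.2 -0.2 -0.5] gf 0.0
turn -0.0031
shift [0.0031 0.002  0.1721]
```

View pics/w1.png

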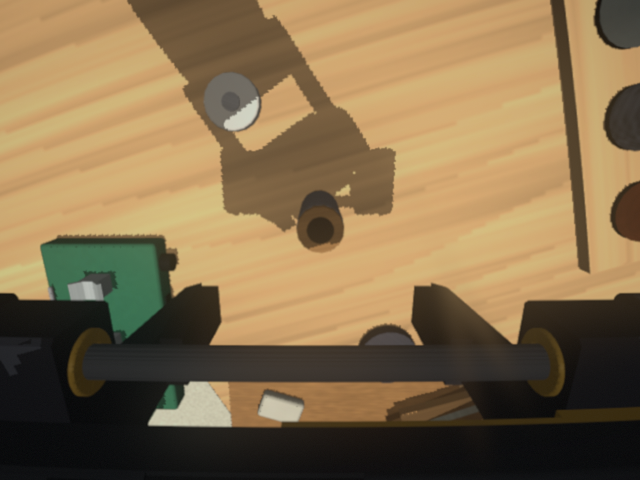

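The tube's top ring is centred at about (320,230) and lies well between the fingers. I'll check its position from this view.

```bash
python3 - <<'E'
from h import *
o=go([.4745,.281,.066],164)
p=hit("wrist",(320,230),.11,o);print(p); go([p[0],p[1],.066],164)
E
```

```text
t 1.45 pos [0.4754 0.2796 0.2381] yaw 163.87 tilt -1.0 w 0.0879 F [-0.2  0.9 -1.3] gf 0.0
turn -0.0023
shift [0.0012 0.0011 0.1721]
[0.47195057 0.28402861 0.11      ]
t 1.45 pos [0.4754 0.2796 0.2381] yaw 163.87 tilt -1.0 w 0.0879 F [-0.2  0.9 -1.3] gf 0.0
turn -0.0023
shift [0.0045 0.0034 0.1721]
```

```bash
python3 -m inch '[[[-1,0.003,0.002,0.022,0],[-1,0,0,0.025,0],[-1,0,0,0.025,0],[-1,0,0,0.025,0],[-1,0,0,0.025,0],[-1,0,0,0.025,0],[-1,0,0,0.02,0],[-1,0,0,0.005,0],[1,0,0,0,0],[1,0,0,0,0],[1,0,0,0,0],[1,0,0,0,0],[1,0,0,0,0],[1,0,0,0,0],[1,0,0,0,0],[1,0,0,0,0]]]' 4
```

```text
t: 2.78
position: [0.4721, 0.2835, 0.0669]
ee_rot: [0.139, 0.99, 0.0, 0.0]
contact_force: [0.5, -0.9, 2.3]
gripper_width: 0.04
grasp_force: 4.0
```

```bash
python3 -m inch '[[[1,0.0068,0,-0.0003,0],[1,0.0068,0,-0.0002,0],[1,0.0068,0,0,0],[1,0.0068,0,0,0],[1,0.0068,0,0.0005,0],[1,0.0068,0,0.001,0],[1,0,0,0,0]]]' 4; python3 - <<'E'
from h import *
o=go(None)
im=robot.snapshot("wrist");cv2.imwrite("pics/w2.png",np.vstack([im[100:400,:,::-1],robot.snapshot("scene")[100:400,:,::-1]]))
E
```

```text
t: 3.37
position: [0.4312, 0.2952, 0.0653]
ee_rot: [0.138, 0.99, -0.0, -0.001]
contact_force: [-0.8, 0.4, 0.4]
gripper_width: 0.0398
grasp_force: 4.0
t 3.37 pos [0.4312 0.2952 0.0653] yaw 164.08 tilt -1.0 w 0.0398 F [-0.8  0.4  0.4] gf 3.9996984670870006
```

View pics/w2.png

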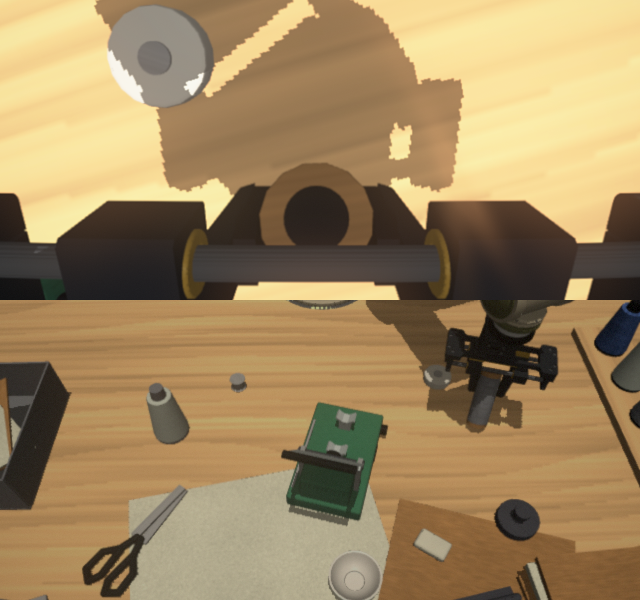

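The tube is gripped and tilting about its bottom edge: in the scene half its foot is at about (480,425), while the gripper has moved towards the robot. The tape at (155,58) in the wrist half stays clear. I'll continue along the arc.

```bash
python3 -m inch '[[[1,0.0066,0,0.0018,0],[1,0.0065,0,0.0025,0],[1,0.0063,0,0.0029,0],[1,0.006,0,0.0034,0],[1,0.0057,0,0.0039,0],[1,0.0054,0,0.0043,0],[1,0.005,0,0.0047,0],[1,0.0047,0,0.0051,0],[1,0.0042,0,0.0055,0],[1,0.0038,0,0.0057,0],[1,0.0034,0,0.006,0],[1,0.0028,0,0.0062,0],[1,0.0023,0,0.0055,0],[1,0.0019,0,0.004,0],[1,0,0,0,0]]]' 4; python3 - <<'E'
from h import *
o=go(None)
im=robot.snapshot("wrist");cv2.imwrite("pics/w3.png",np.vstack([im[100:400,:,::-1],robot.snapshot("scene")[100:400,:,::-1]]))
E
```

```text
t: 4.72
position: [0.3706, 0.3126, 0.0037]
ee_rot: [0.139, 0.99, 0.0, 0.0]
contact_force: [0.7, -0.0, -0.8]
gripper_width: 0.0403
grasp_force: 4.0
t 4.72 pos [0.3706 0.3126 0.0037] yaw 164.03 tilt -1.0 w 0.0403 F [ 0.7 -0.  -0.8] gf 3.99878678843379
```

View pics/w3.png

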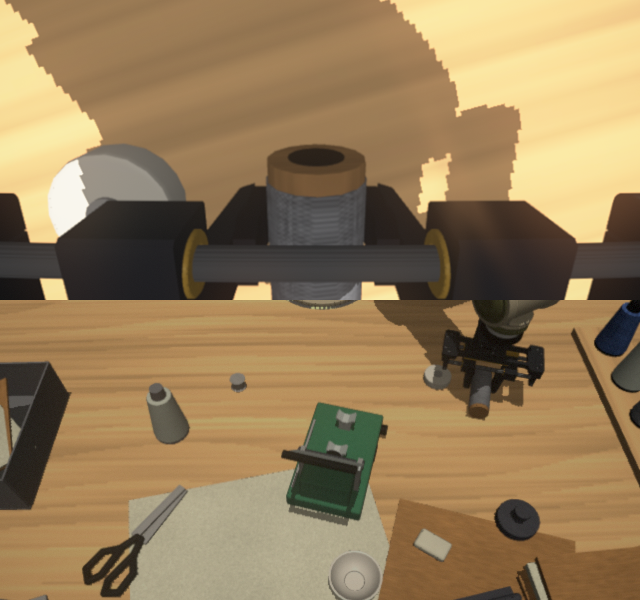

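The tube now lies between the fingers: its end ring is at (316,160) in the wrist half and its far end at (480,408) in the scene half. I'll open a little, shift 30 mm to its middle and regrip.

```bash
python3 -m inch '[[[-0.25,0,0,0,0],[-0.25,0,0,0,0],[-0.25,0,0,0,0],[-0.25,0,0,0,0],[-0.25,-0.01,0,0,0],[-0.25,-0.01,0,0,0],[-0.25,-0.01,0,0,0],[-0.25,0,0,-0.001,0],[1,0,0,0,0],[1,0,0,0,0],[1,0,0,0,0],[1,0,0,0,0],[1,0,0,0,0],[1,0,0,0,0],[1,0,0,-0.01,0],[1,0,0,-0.02,0],[1,0,0,-0.03,0],[1,0,0,-0.03,0],[1,0,0,-0.03,0],[1,0,0,0,0]]]' 10; python3 - <<'E'
from h import *
o=go([.518,.02,.1563],164)
im=robot.snapshot("wrist");cv2.imwrite("pics/w4.png",np.vstack([im[100:400,:,::-1],robot.snapshot("scene")[50:350,:,::-1]]))
E
```

```text
t: 6.48
position: [0.4016, 0.3054, 0.1311]
ee_rot: [0.139, 0.99, 0.003, 0.004]
contact_force: [0.9, -0.8, -0.2]
gripper_width: 0.0395
grasp_force: 10.0
t 6.48 pos [0.4016 0.3054 0.1311] yaw 164.04 tilt -0.99995 w 0.0395 F [ 0.9 -0.8 -0.2] gf 9.998708765488118
turn 0.0008
shift [-0.1906 -0.2423 -0.0252]
```

View pics/w4.png

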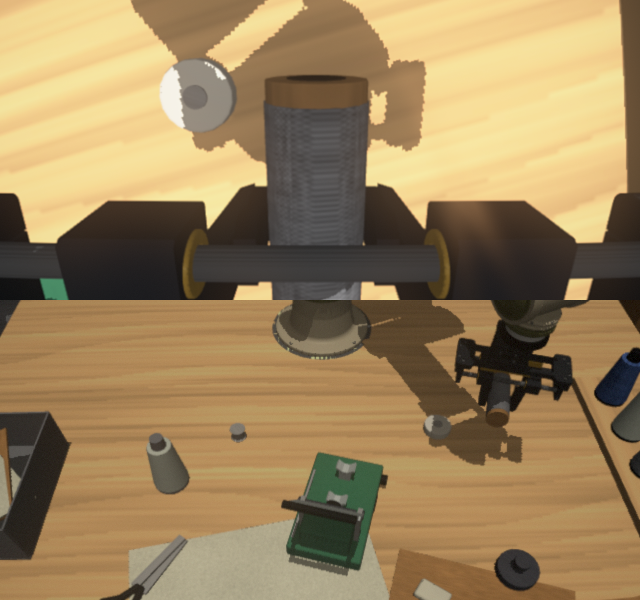

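The tube hangs nearly level in the grip: its near end rim is at about (316,180) in the wrist frame. I'll work out its offset along the tool and the way to the cradle.

```bash
python3 - <<'E'
from h import *
np.set_printoptions(precision=4,suppress=True)
o=go([.518,.02,.1563],164)
R=Ro.from_quat(o["ee_rot"]).as_matrix()
c,d=ray("wrist",(316,180),o);c=R.T@(c-o["position"]);d=R.T@d
print("near end tool", c+d*(-.0387-c[2])/d[2])
im=cv2.imread("pics/w3.png")
c,d=ray("wrist",(316,252),o);c=R.T@(c-o["position"]);d=R.T@d
print("w3 near end", c+d*(-.0387-c[2])/d[2])
print(cam("wrist")["T_tool_cam"][:3,3])
E
```

```text
t 6.58 pos [0.3996 0.3044 0.1261] yaw 164.03 tilt -1.0 w 0.0399 F [ 0.3  0.3 -2.1] gf 9.998283076565713
turn 0.0006
shift [-0.1922 -0.2408 -0.0302]
near end tool [ 0.0598  0.0002 -0.0387]
w3 near end [ 0.0371  0.0002 -0.0387]
[ 0.0697  0.0002 -0.145 ]
```

```bash
python3 -m inch '[[[1,-0.0137,-0.0172,-0.0022,0],[1,-0.0137,-0.0172,-0.0022,0],[1,-0.0137,-0.0172,-0.0022,0],[1,-0.0137,-0.0172,-0.0022,0],[1,-0.0137,-0.0172,-0.0022,0],[1,-0.0137,-0.0172,-0.0022,0],[1,-0.0137,-0.0172,-0.0022,0],[1,-0.0137,-0.0172,-0.0022,0],[1,-0.0137,-0.0172,-0.0022,0],[1,-0.0137,-0.0172,-0.0022,0],[1,-0.0137,-0.0172,-0.0022,0],[1,-0.0137,-0.0172,-0.0022,0],[1,-0.0137,-0.0172,-0.0022,0],[1,-0.0137,-0.0172,-0.0022,0],[1,0,0,0,0],[1,0,0,0,0]]]' 10; python3 - <<'E'
from h import *
o=go([.518,.02,.0563],164)
im=robot.snapshot("wrist");t=robot.snapshot("top")
cv2.imwrite("pics/w5.png",np.hstack([cv2.resize(im,(400,300))[:,:,::-1],cv2.resize(t[140:320,210:450],(400,300),interpolation=2)[:,:,::-1]]));cv2.imwrite("pics/w5f.png",im[:,:,::-1])
E
```

```text
t: 7.92
position: [0.5171, 0.0196, 0.1546]
ee_rot: [0.14, 0.99, 0.0, -0.001]
contact_force: [0.1, 0.7, -1.8]
gripper_width: 0.0395
grasp_force: 10.0
t 7.92 pos [0.5171 0.0196 0.1546] yaw 163.93 tilt -1.0 w 0.0395 F [ 0.1  0.7 -1.8] gf 9.998799415770918
turn -0.0012
shift [-0.0008  0.0007  0.0983]
```

View pics/w5.png

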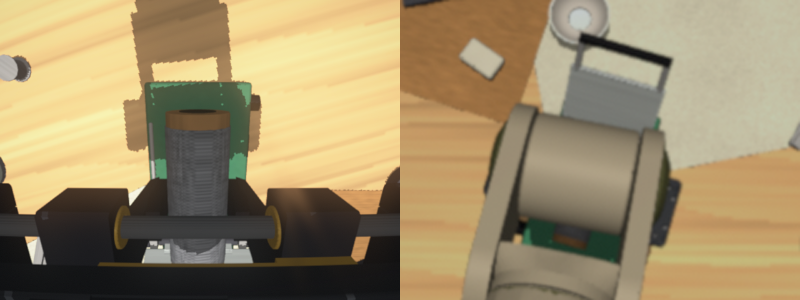

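The wrist half shows the tube over the cradle, centred on the base: tube column 197, base edges 146 and 251. It is parallel to the base sides. I'll check the near edge of the base against its expected place.

```bash
python3 - <<'E'
from h import *
o=go([.517,.0197,.0563],164)
im=cv2.imread("pics/w5f.png");g=cv2.inRange(cv2.cvtColor(im,cv2.COLOR_BGR2HSV),(60,80,30),(95,255,255))
for c in(270,370): r=np.argmax(g[:,c]>0);print(c,r,hit("wrist",(c,r),.03,o))
for r in(150,180,220,250):
  q=np.flatnonzero(g[r,180:450])+180;print(r,q[0],q[-1],hit("wrist",(q[0],r),.03,o)[:2],hit("wrist",(q[-1],r),.03,o)[:2])
w=np.array([np.cos(np.radians(-16)),np.sin(np.radians(-16))]);print("expected edge mid",np.array([.518,.02])-.08*w)
E
```

```text
t 8.02 pos [0.5169 0.0207 0.155 ] yaw 164.04 tilt -1.0 w 0.0398 F [-0.9  0.  -0.9] gf 9.998923321254551
turn 0.0007
shift [-0.0004 -0.0009  0.0987]
270 133 [0.43144084 0.00988781 0.03      ]
370 253 [0.54197193 0.05908649 0.03      ]
150 242 355 [ 0.43723831 -0.0140262 ] [0.46055971 0.067289  ]Traceback (most recent call last):
  File "<stdin>", line 6, in <module>
IndexError: index 0 is out of bounds for axis 0 with size 0
```

Edge matches within 1 mm. I'll lower the tube with a 3 mm bias towards the robot and slow down at the end.

```bash
python3 -m inch '[[[1,0.003,-0.0005,0.015,0],[1,0,0,0.015,0],[1,0,0,0.015,0],[1,0,0,0.015,0],[1,0,0,0.012,0],[1,0,0,0.008,0],[1,0,0,0.006,0],[1,0,0,0.004,0],[1,0,0,0.003,0],[1,0,0,0.002,0],[1,0,0,0,0],[1,0,0,0,0]]]' 10; python3 -c "
from h import *
go([.518,.02,.057],164)"
```

```text
t: 9.02
position: [0.5148, 0.0203, 0.0613]
ee_rot: [0.139, 0.99, -0.0, 0.0]
contact_force: [0.1, -0.2, -1.8]
gripper_width: 0.0395
grasp_force: 10.0
t 9.02 pos [0.5148 0.0203 0.0613] yaw 164.03 tilt -1.0 w 0.0395 F [ 0.1 -0.2 -1.8] gf 9.998944010585546
turn 0.0005
shift [-0.0032  0.0006  0.0043]
```

```bash
python3 -m inch '[[[1,0,0,0.001,0],[1,0,0,0.001,0],[1,0,0,0.001,0],[1,0,0,0,0],[1,0,0,0,0]]]' 6; python3 -c "
from h import *
go([.518,.02,.057],164)"
```

```text
t: 9.43
position: [0.5152, 0.0206, 0.0589]
ee_rot: [0.139, 0.99, 0.0, 0.001]
contact_force: [-0.6, 2.7, 7.0]
gripper_width: 0.0397
grasp_force: 6.0
t 9.43 pos [0.5152 0.0206 0.0589] yaw 164.02 tilt -1.0 w 0.0397 F [-0.6  2.7  7. ] gf 6.0213750042021275
turn 0.0004
shift [-0.0028  0.0002  0.0019]
```

```bash
python3 -m inch '[[[1,0,0,0.0007,0],[1,0,0,0,0],[0,0,0,0,0],[-0.5,0,0,0,0],[-0.5,0,0,0,0],[-0.5,0,0,0,0],[-0.5,0,0,0,0],[-0.5,0,0,-0.005,0],[-0.5,0,0,-0.02,0],[-0.5,0,0,-0.03,0],[-0.5,0,0,-0.03,0],[-0.5,0,0,-0.03,0],[-0.5,0,0,-0.03,0],[-0.5,0,0,-0.03,0],[-0.5,0,0,-0.03,0],[-0.5,0,0,0,0]]]' 3; python3 - <<'E'
from h import *
o=go(None)
im=robot.snapshot("wrist");s=robot.snapshot("scene")
cv2.imwrite("pics/w6.png",np.hstack([cv2.resize(im,(400,300))[:,:,::-1],cv2.resize(s[180:330,250:450],(400,300),interpolation=2)[:,:,::-1]]));cv2.imwrite("pics/w6f.png",im[:,:,::-1])
E
```

```text
t: 10.77
position: [0.5161, 0.0201, 0.2683]
ee_rot: [0.139, 0.99, -0.0, 0.005]
contact_force: [0.8, 0.2, 0.5]
gripper_width: 0.0662
grasp_force: 0.0
t 10.77 pos [0.5161 0.0201 0.2683] yaw 164.03 tilt -0.99995 w 0.0662 F [0.8 0.2 0.5] gf 0.0
```

View pics/w6.png

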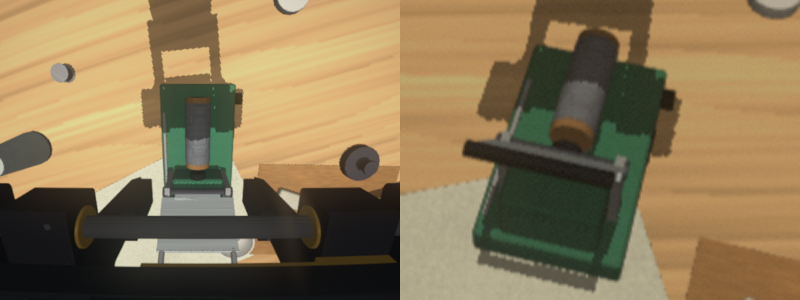

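The tube lies in the cradle, released: in the wrist half its ends are at about (197,98) and (197,169), parallel to the base sides. Now I'll measure its centring and work out the bar approach.

```bash
python3 - <<'E'
from h import *
o=go(None)
robot.snapshot("wrist") if 0 else None
c=np.array([.518,.02]);w=np.array([.9613,-.2756]);v=np.array([.2756,.9613])
for px in[(315,158),(315,268)]:
    p=hit("wrist",px,.095,o)[:2]-c;print(px,(p@w).round(4),(p@v).round(4))
for px in[(262,136),(373,136),(259,308),(370,308)]:
    z=.03 if px[1]<200 else .108
    p=hit("wrist",px,z,o)[:2]-c;print(px,(p@w).round(4),(p@v).round(4))
b=c+w*.1615
go([b[0],b[1],.205-.0187],74); print(b)
E
```

```text
t 10.87 pos [0.5147 0.0204 0.263 ] yaw 164.03 tilt -1.0 w 0.0661 F [-0.3  0.3 -1. ] gf 0.0
(315, 158) -0.0624 -0.0013
(315, 268) 0.0391 -0.0012
(262, 136) -0.0825 -0.0564
(373, 136) -0.0826 0.0587
(259, 308) 0.0745 -0.054
(370, 308) 0.0743 0.0506
t 10.87 pos [0.5147 0.0204 0.263 ] yaw 164.03 tilt -1.0 w 0.0661 F [-0.3  0.3 -1. ] gf 0.0
turn 1.5713
shift [0.0006 0.1648 0.0767]
[ 0.67324995 -0.0245094 ]
```

Tube is in place (mid about −8 mm along, −1 mm across). Next I'll turn to yaw 74° and move above the bar.

```bash
python3 -m inch '[[[-0.5,0,0,0,0.121],[-0.5,0,0,0,0.121],[-0.5,0,0,0,0.121],[-0.5,0,0,0,0.121],[-0.5,0,0,0,0.121],[-0.5,0,0,0,0.121],[-0.5,0,0,0,0.121],[-0.5,0,0,0,0.121],[-0.5,0,0,0,0.121],[-0.5,0,0,0,0.121],[-0.5,0,0,0,0.121],[-0.5,0,0,0,0.121],[-0.5,0,0,0,0.119],[-0.5,0,0.0236,0,0],[-0.5,0,0.0236,0,0],[-0.5,0,0.0236,0,0],[-0.5,0,0.0236,0,0],[-0.5,0,0.0236,0,0],[-0.5,0,0.0236,0,0],[-0.5,0,0.0232,0,0]]]' 3;python3 -m inch '[[[-0.5,0,0,0,0],[-0.5,0,0,0,0]]]' ; python3 - <<'E'
from h import *
o=go([.67325,-.0245,.1863],74)
im=robot.snapshot("wrist");s=robot.snapshot("scene");t=robot.snapshot("top")
cv2.imwrite("pics/w7f.png",im[:,:,::-1])
a=cv2.resize(im,(400,300));b=cv2.resize(s[180:330,250:450],(400,300),interpolation=2);c=cv2.resize(t[140:320,210:450],(400,300),interpolation=2)
cv2.imwrite("pics/w7.png",np.vstack([np.hstack([a,b]),np.hstack([c,c*0])])[:,:,::-1])
E
```

```text
t: 12.53
position: [0.6736, -0.0253, 0.2602]
ee_rot: [0.799, 0.602, -0.001, -0.001]
contact_force: [-0.1, -0.4, -0.2]
gripper_width: 0.0659
grasp_force: 0.0
t: 12.7
position: [0.6729, -0.0252, 0.2597]
ee_rot: [0.799, 0.602, -0.001, -0.001]
contact_force: [0.1, -0.2, 0.7]
gripper_width: 0.0661
grasp_force: 0.0
t 12.7 pos [ 0.6729 -0.0252  0.2597] yaw 74.0 tilt -0.99999 w 0.0661 F [ 0.1 -0.2  0.7] gf 0.0
turn -0.0001
shift [0.0008 0.0002 0.0734]
```

View pics/w7.png

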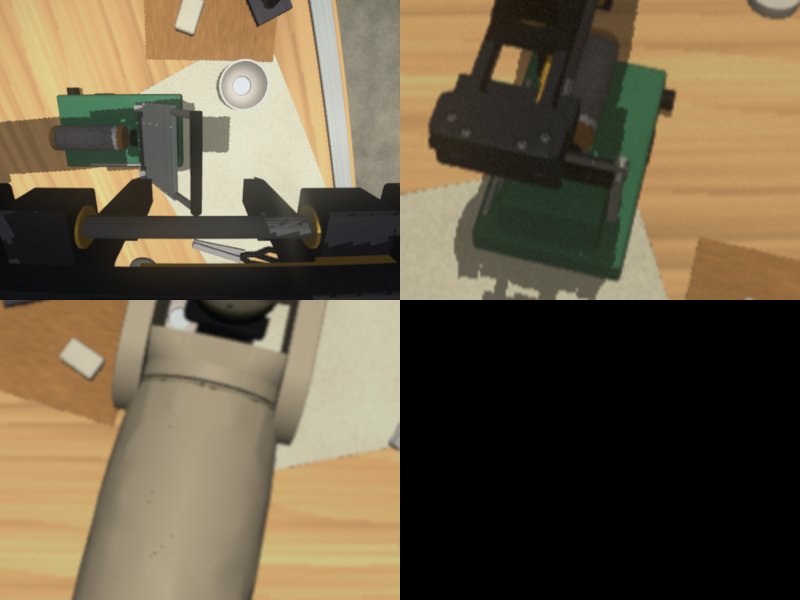

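The bar stands in column 196 of the wrist view, rows 110 to 213, between the fingers and within 5 mm of the grip centre. The tube is undisturbed at about (90,138). I'll descend and close.

```bash
python3 -m inch '[[[-0.5,0.003,0,0.012,0],[-0.5,0,0,0.012,0],[-0.5,0,0,0.012,0],[-0.5,0,0,0.012,0],[-0.5,0,0,0.012,0],[-0.5,0,0,0.008,0],[-0.5,0,0,0.005,0],[1,0,0,0,0],[1,0,0,0,0],[1,0,0,0,0],[1,0,0,0,0],[1,0,0,0,0],[1,0,0,0,0],[1,0,0,0,0],[1,0,0,0,0],[1,0,0,0,0],[1,0,0,0,0]]]' 12
```

```text
t: 14.27
position: [0.6723, -0.0217, 0.1892]
ee_rot: [0.798, 0.602, -0.002, -0.002]
contact_force: [-10.6, 1.7, 4.0]
gripper_width: 0.0112
grasp_force: 12.1
```

Bar gripped (11 mm opening). I'll swing it along the arc.

```bash
python3 -m inch '[[[1,0,-0.0034,-0.0023,0],[1,0,-0.0034,-0.0023,0],[1,0,-0.0035,-0.0021,0],[1,0,-0.0035,-0.0021,0],[1,0,-0.0036,-0.0019,0],[1,0,-0.0036,-0.0019,0],[1,0,-0.0038,-0.0016,0],[1,0,-0.0038,-0.0016,0],[1,0,-0.0038,-0.0014,0],[1,0,-0.0038,-0.0014,0],[1,0,-0.0039,-0.0011,0],[1,0,-0.0039,-0.0011,0],[1,0,-0.004,-0.0009,0],[1,0,-0.004,-0.0009,0],[1,0,0,0,0],[1,0,0,0,0]]]' 12; python3 -c "
from h import *
go([.5997,-.0034,.213],74)"
```

```text
t: 15.6
position: [0.624, -0.0078, 0.2126]
ee_rot: [0.799, 0.602, 0.0, 0.0]
contact_force: [1.8, 0.5, 5.3]
gripper_width: 0.0117
grasp_force: 12.0
t 15.6 pos [ 0.624  -0.0078  0.2126] yaw 74.02 tilt -1.0 w 0.0117 F [1.8 0.5 5.3] gf 12.00025498867035
turn 0.0003
shift [-0.0025 -0.0246 -0.0004]
```

```bash
python3 -m inch '[[[1,0,-0.0035,-0.0006,0],[1,0,-0.0035,-0.0006,0],[1,0,-0.0035,-0.0004,0],[1,0,-0.0035,-0.0003,0],[1,0,-0.0035,-0.0002,0],[1,0,-0.003,-0.0002,0],[1,0,-0.0025,0,0],[1,0,-0.0015,0,0],[1,0,0,0,0],[1,0,0,0,0],[1,0,0,0,0],[1,0,0,0,0]]]' 12; python3 - <<'E'
from h import *
o=go([.5997,-.0034,.213],74)
im=robot.snapshot("wrist");s=robot.snapshot("scene");t=robot.snapshot("top")
cv2.imwrite("pics/w8f.png",im[:,:,::-1])
a=cv2.resize(im,(400,300));b=cv2.resize(s[150:330,230:470],(400,300),interpolation=2)
cv2.imwrite("pics/w8.png",np.hstack([a,b])[:,:,::-1])
E
```

```text
t: 16.6
position: [0.6004, -0.001, 0.2142]
ee_rot: [0.799, 0.602, 0.0, -0.0]
contact_force: [1.2, 1.5, 4.8]
gripper_width: 0.0113
grasp_force: 12.1
t 16.6 pos [ 0.6004 -0.001   0.2142] yaw 74.01 tilt -1.0 w 0.0113 F [1.2 1.5 4.8] gf 12.054587351158261
turn 0.0003
shift [-0.0025 -0.      0.0012]
```

View pics/w8.png

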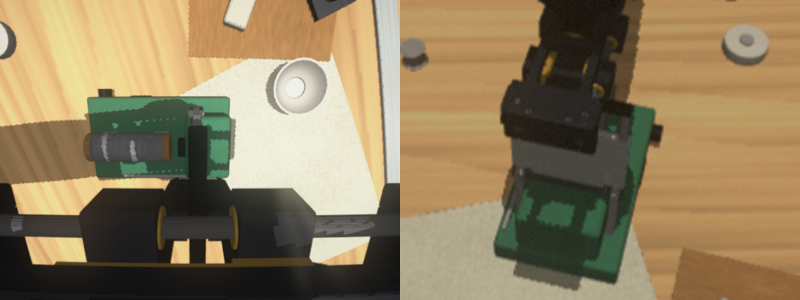

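The cover stands upright in the fingers (bar at column 197 of the wrist half, panel seen edge-on), and the tube is untouched at about (128,147). I'll hold briefly, then hand in.

```bash
python3 -m inch '[[[1,0,0,0,0],[1,0,0,0,0],[1,0,0,0,0],[1,0,0,0,0],[1,0,0,0,0],[1,0,0,0,0]]]' 12; python3 -c "
from h import *
go([.5997,-.0034,.213],74); print(robot.job_done())"
```

```text
t: 17.25
position: [0.6003, -0.001, 0.2142]
ee_rot: [0.799, 0.602, 0.0, -0.0]
contact_force: [1.6, 2.0, 3.9]
gripper_width: 0.0113
grasp_force: 12.0
t 17.25 pos [ 0.6003 -0.001   0.2142] yaw 74.01 tilt -1.0 w 0.0113 F [1.6 2.  3.9] gf 12.049575224518776
turn 0.0003
shift [-0.0024  0.      0.0012]
the job is handed in; nothing more can be done
None
```

I laid the tube in the cradle and let it go, and the fingers hold the cover upright by its bar; the job was handed in at 17.3 s, and no verdict was shown.

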